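# Stand the window clamp up against the fence

### The arm

A 7-joint arm with a two-finger parallel gripper is mounted at the origin on the work surface. World frame = base frame: x ahead of the robot, y to its left, z up, the work surface at z = 0. Lengths are in m, angles in degrees, forces in N, time in s.
With the tool pointing down it reaches from about 0.4 to 0.925 m from the base axis. Payload 4.1 kg.
Tool frame: the origin (TCP) lies at the very end of the fingers, on their centre line; the grasp point (between the pads) lies 19 mm behind it (hold_point_z is the distance from the TCP to the grasp point, in m); z points along the fingers, y is the direction in which the jaws open and shut (so a half turn about z gives the same grasp; the last joint's range is limited). The gripper opens to 85 mm and grips with 20 to 120 N. Pads are 22 mm wide; open, the fingers measure 114 mm over their backs; the gripper's body (76 mm by 85 mm) begins 54 mm behind the grasp point. The pads swing forward as they close: fully open they stand 13 mm farther back than shut.
Start: joints at [60.963, 22.827, 2.584, 88.041, -1.071, 69.15, -2.905], TCP at [0.258, -0.597, 0.231] pointing down, gripper open.
Joint ranges: [-161.44, 161.44], [-28.35, 127.94], [-78.24, 83.42], [0, 140.83], [-78.03, 258.03], [13.02, 114.36], [-168.23, 168.23]. Speed limits (degrees/s): [147.25, 147.25, 180, 180, 180, 180, 180].

### API

Orientations are given as a 3x3 rotation matrix whose columns are the frame's x, y, z axes.
In Python, from station import get_state, snapshot, get_calibration, close_job, recognise, outline_of, hold_point_z gives the robot as it stands.
- The arm moves only by the tool send_rows, never from a script. Its argument "series" is a list that holds one entry, the list of rows, each a list of 7 numbers: the turn, a rotation vector about the tool's x, y, z in degrees, then the shift along the tool's x, y, z in cm, then the finger opening in cm, from 0 to 8.54. A call has 1 to 5 rows; each row shifts and turns the pose as measured when the row begins, along the tool's axes as they then stand; what a row does not reach is not made up. A row lasts 1/10 s, in which the tool goes at most 50 mm and 8.59 degrees, less where a joint would pass 70% of its speed; a pose out of reach is approached as far as the arm can. A call with a gripper value outside its range is refused whole. The fingers move at their own pace and stop on an object; "force" is the grip in N (left out, the last holds). Time passes only in rows, so rows that do not move let the fingers close. It gives the time, the measured TCP pose, the force and the opening at its end, in the units of the state.
- get_state(): the state, without advancing time (a new reading comes with each control period).
- snapshot(name): name is "scene" or "top" or "wrist"; returns the picture (384x512x3 uint8, red, green, blue); there is no depth.
- get_calibration(name): a dict with "vfov" (degrees; the focal length in pixels is half the picture's height over the tangent of half this angle, whatever the lens; pixels are square), "cx", "cy" (the principal point, pixels), "cam_to_world" (4x4, takes a point from camera to world coordinates); the wrist camera has in their place "mount" (4x4, takes a point from camera to tool coordinates, whose origin is the TCP and whose axes are the flange's). Camera axes: x right, y up, looking along -z (the intrinsics and any distortion apply to the point x, -y, -z); pixel columns grow to the right and rows downward; lengths in m; the calibration is good to about 2 mm. The wrist camera is an equidistant fisheye: a pixel r from the principal point sees the ray r / f radians off the axis. A picture is of the moment at which its call begins: read the wrist's pose just before it. get_calibration takes no time and is no camera call.
- close_job(): hands the job in, once; it reports no verdict.
Trained networks look in the newest picture that a camera, given by its name, has taken for a name from the list of things; names that differ only in an ending like _2 or _b are one class to them, and where a whole thing is asked for, a point or a joint stands for the part that bears it (a point fixed in the world has none). Each returns a list of dicts, best first, with "score" (0 to 1); they miss things now and then, are a little off and sometimes report something else, mostly with a low value. They report only what shows in the picture. A call takes as long as a camera call. They do not tell look-alikes from the thing itself.
- recognise(name, camera): "bbox" ([centre column, centre row, width, height] in pixels, round what is visible of it).
- outline_of(name, camera): "region" (384x512 bool, what is visible of it) and "bbox" ([centre column, centre row, width, height] in pixels, round what is visible of it).
The state is a dict: "t": time; "joint_pos": joint angles; "joint_velocities": joint speeds; "effort": joint torques, N m; "ee_pos": TCP position; "eef_rot": TCP orientation; "wrist_force": force on the tool from outside, world axes, zero at the start; "ft_torque": the same for the moment, N m; "gripper_width": finger opening in m.
Only numpy, scipy, OpenCV 4.12 (cv2) and the standard library are available. Lean on these libraries where they do the work, as an engineer would, in place of code of your own. Each camera call takes 0.05 s, during which the arm holds its last target. There are 200 camera calls.

### The job

Two aluminium plates lie on their pins in front of the long low fence. Tip the window clamp, the one with the big rectangular opening, up on its low edge so that it stands upright, leaning back flat against the fence: push its raised edge towards the fence and swing it up. Keep its low edge down on the bench and leave the solid cover plate lying where it is.

Things in the scene. Friction and masses are not known exactly. Their poses are not given: they have to be found in the camera images.
- clamp_raised (a point): Window clamp: aluminium plate 110 (foot to raised edge) x 100 x 6 mm with a 66 x 60 mm rectangular opening, about 0.1 kg, loose. It lies on two 24 mm pins under it, sloping 20 degrees, raised edge to the robot. Point: middle of the raised edge, underside, 38 mm up. x to the foot edge, y along the edge, z out of the pinless upper face, which ends on the fence.
- clamp_foot (a point): Middle of the same plate's foot edge, underside, on the bench (z about 0), facing the fence and 10 to 26 mm short of it at first. The plate slides on the bench until this edge meets the fence, then pivots on it. Axes as clamp_raised. Pins 8 mm thick, 70 mm from this edge, 40 mm either side of the middle.
- cover_raised (a point): Solid cover plate with no opening, a bystander of the same outline, slope and pins, lying about 50 mm to one side of the clamp or the other. Point: middle of its raised edge, underside; axes as for the clamp.
- fence_foot (a point): Fence, fixed: aluminium stop 320 mm long, 55 mm high, its front face leaning back 10 degrees from vertical. Point: middle of the foot of the front face, at bench level; x level and square to the fence, away from the robot (the way to push), y along the fence, z up.
Not all that is in view belongs to the job. Leave any orange or purple look-alike of the part that bears clamp_raised alone.

How it is judged:
By the outcome, as a careful person would: the job done as asked, in the order asked, and still so for the second after the job is handed in, with the robot touching nothing.
It also fails if it takes over 34 s, if anything falls off the work surface, if the arm or the gripper's body presses on something with over 40 N, if the wrist force passes 120 N, or if a joint passes its speed limit or range.

## Working session

There is one attempt and no reset: what is moved stays moved. The work goes in short steps, Python scripts to look and compute and a tool call to move; the robot and the scene stay as the last step left them, time stands still between calls to the robot, and variables do not carry over. Pictures are saved under pics/ and viewed, about 8 in all and at most 12, crops included, and the job is handed in when it is done.

Besides the shell and the picture viewer there is one more tool, called after "Call:" as name([rows], argument=value, ...), one row to a line, values as JSON. send_rows: Moves the arm, as the interface text tells. Its arguments: {"type":"object","properties":{"series":{"type":"array"},"force":{"type":"number"}},"required":["series"]}

```bash
mkdir -p pics; ls; python3 - <<'E'
from station import *
import cv2,numpy as np
for n in ("scene","top"):
    im=snapshot(n); cv2.imwrite(f"pics/{n}0.png",im[:,:,::-1])
    c=get_calibration(n); print(n,c)
    for k in ("clamp_raised","cover_raised","fence_foot"):
        print(k,[(round(d["score"],2),np.round(d["bbox"])) for d in recognise(k,n)][:4])
print(get_calibration("wrist"))
a=cv2.imread("pics/scene0.png");b=cv2.imread("pics/top0.png")
s=get_state();print(s["t"],s["ee_pos"],s["eef_rot"],hold_point_z)
E
```

```text
pics
scene {'vfov': 43.06156315497068, 'cx': 253.47447285382924, 'cy': 190.08550479496654, 'cam_to_world': array([[-0.16609743, -0.7930058 ,  0.58613432,  1.26948538],
       [ 0.98610829, -0.13269964,  0.09990622,  0.06826408],
       [-0.0014464 ,  0.59458608,  0.80403066,  0.98891426],
       [ 0.        ,  0.        ,  0.        ,  1.        ]])}
clamp_raised [(0.97, array([310., 131.,  40.,  22.])), (0.94, array([245., 125.,  49.,  42.])), (0.9, array([293., 307.,  57.,  62.])), (0.73, array([172., 117.,  39.,  44.]))]
cover_raised [(0.64, array([282., 187.,  46.,  41.]))]
fence_foot [(0.83, array([257., 226., 140.,  40.]))]
top {'vfov': 49.97004436142951, 'cx': 257.2024130595239, 'cy': 185.68747699519508, 'cam_to_world': array([[ 0.02727009,  0.98972331, -0.14037137,  0.45889084],
       [-0.99962547,  0.02732189, -0.00155844, -0.06454982],
       [ 0.00229279,  0.14036129,  0.9900977 ,  1.13723293],
       [ 0.        ,  0.        ,  0.        ,  1.        ]])}
clamp_raised [(0.9, array([284., 202.,  43.,  48.])), (0.86, array([213., 103.,  40.,  38.])), (0.67, array([276., 284.,  46.,  49.])), (0.59, array([352., 285.,  46.,  48.]))]
cover_raised [(0.73, array([227., 216.,  35.,  41.]))]
fence_foot [(0.94, array([246., 173., 122.,  47.]))]
{'vfov': 65.70646984690485, 'cx': 254.89047545934312, 'cy': 201.52801903994833, 'mount': array([[ 1.18592275e-04,  9.63565093e-01,  2.67473917e-01,
         6.68449156e-02],
       [ 9.99999967e-01, -5.30729230e-05, -2.52185544e-04,
        -8.66862042e-04],
       [-2.28801565e-04,  2.67473939e-01, -9.63565068e-01,
        -1.42089446e-01],
       [ 0.00000000e+00,  0.00000000e+00,  0.00000000e+00,
         1.00000000e+00]])}
0.4 [ 0.25777516 -0.5966294   0.23118452] [[ 9.17969336e-01  3.96651343e-01 -1.01438883e-04]
 [ 3.96651355e-01 -9.17969320e-01  1.74987903e-04]
 [-2.37085955e-05 -2.00869400e-04 -9.99999980e-01]] 0.0187
```

View pics/scene0.png

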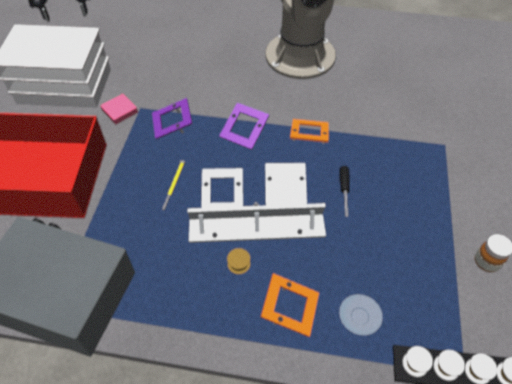

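View pics/top0.png

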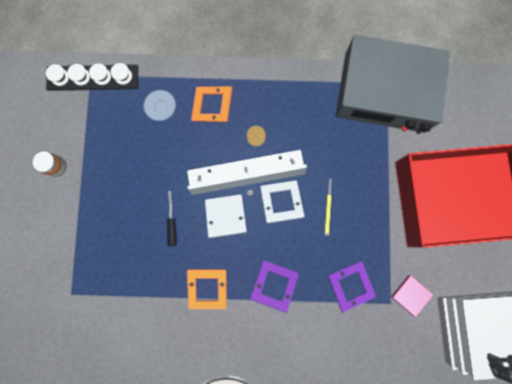

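Candidates in top view: the white window clamp at (283,202). Look-alikes are orange at (212,103) and (207,289), and purple at (275,286) and (352,287). The solid white cover at (226,216) is the bystander. By the description I choose (283,202).

```bash
cat > h.py <<'E'
from station import *
import cv2,numpy as np
def ray(name,u,v,pose=None):
    c=get_calibration(name);f=192/np.tan(np.radians(c["vfov"]/2))
    x,y=u-c["cx"],v-c["cy"]
    if name=="wrist":
        r=np.hypot(x,y);t=r/f;d=np.array([np.sin(t)*x/r,-np.sin(t)*y/r,-np.cos(t)])
        T=np.eye(4);T[:3,:3],T[:3,3]=pose;M=T@c["mount"]
    else: d=np.array([x/f,-y/f,-1]);M=c["cam_to_world"]
    return M[:3,3],M[:3,:3]@d
def at_z(name,u,v,z,pose=None):
    o,d=ray(name,u,v,pose);return o+d*(z-o[2])/d[2]
def proj(name,P,pose=None):
    c=get_calibration(name);f=192/np.tan(np.radians(c["vfov"]/2))
    if name=="wrist":
        T=np.eye(4);T[:3,:3],T[:3,3]=pose;M=T@c["mount"]
    else: M=c["cam_to_world"]
    p=(np.array(P)-M[:3,3])@M[:3,:3]; x,y,z=p[...,0],-p[...,1],-p[...,2]
    if name=="wrist":
        r=np.hypot(x,y);k=f*np.arctan2(r,z)/r
    else:k=f/z
    return np.stack([c["cx"]+k*x,c["cy"]+k*y],-1)
E
python3 - <<'E'
from h import *
im=cv2.imread("pics/top0.png")[140:250,170:340]
cv2.imwrite("pics/topcrop.png",cv2.resize(im,None,fx=4.5,fy=4.5,interpolation=cv2.INTER_CUBIC))
for p,z in [((283,202),.02),((226,216),.02),((188,188),0),((306,172),0),((250,193),0)]: print(p,at_z("top",*p,z))
E
```

```text
(283, 202) [ 0.57436653 -0.13425549  0.02      ]
(226, 216) [0.53201799 0.01947081 0.02      ]
(188, 188) [0.60830415 0.1296774  0.        ]
(306, 172) [ 0.66261173 -0.19836632  0.        ]
(250, 193) [ 0.59904088 -0.04330042  0.        ]
```

View pics/topcrop.png

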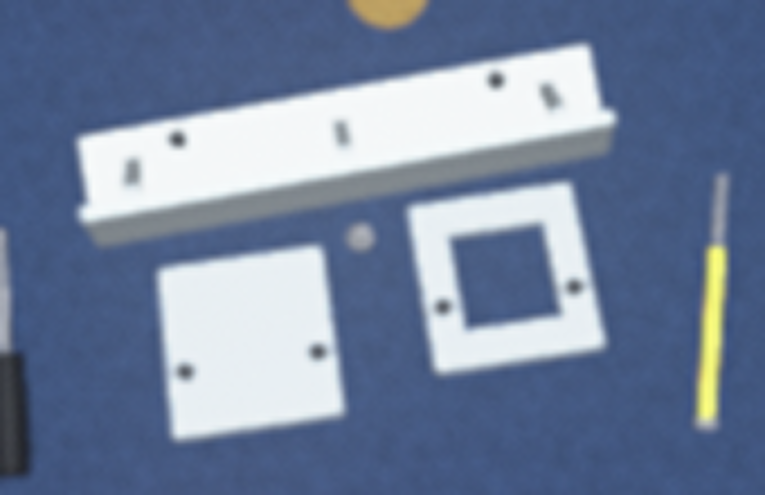

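The crop confirms it: white plate with the big rectangular opening, foot edge (408,205)-(572,183), raised edge (437,374)-(606,347). The solid cover is on its left. Working out the pose and approach next.

```bash
cat >> h.py <<'E'
from scipy.spatial.transform import Rotation as Ro
def go(p,R=None,s=None):
    s=s or get_state();A=np.array(s["eef_rot"])
    print("t",s["t"],"shift cm",np.round(A.T@(np.array(p)-s["ee_pos"])*100,2), "rot", np.round(Ro.from_matrix(A.T@R).as_rotvec(degrees=True),1) if R is not None else "")
def tool(yaw,tilt):  # x forward along yaw, tool z down, tilted so the tips lead by tilt
    y,t=np.radians(yaw),np.radians(tilt);f=np.array([np.cos(y),np.sin(y),0]);u=np.array([0,0,1.])
    x=f*np.cos(t)+u*np.sin(t);z=f*np.sin(t)-u*np.cos(t);return np.stack([x,np.cross(z,x),z],1)
E
python3 - <<'E'
from h import *
C=lambda u,v,z:at_z("top",170+u/4.5,140+v/4.5,z)
for n,q in dict(rl=(437,374,.044),rr=(606,347,.044),fl=(408,205,.006),fr=(572,183,.006),fenL=(95,245,0),fenR=(610,150,0)).items(): print(n,C(*q).round(4))
r=(C(437,374,.044)+C(606,347,.044))/2;f=(C(408,205,.006)+C(572,183,.006))/2;print(r,f,np.linalg.norm(r-f))
go([.43,-.165,.2],tool(9,30))
E
```

```text
rl [ 0.5146 -0.0918  0.044 ]
rr [ 0.5332 -0.1909  0.044 ]
fl [ 0.6199 -0.0724  0.006 ]
fr [ 0.6364 -0.1732  0.006 ]
fenL [0.5905 0.1201 0.    ]
fenR [ 0.6588 -0.1972  0.    ]
[ 0.52392942 -0.14135509  0.044     ] [ 0.62816091 -0.12279428  0.006     ] 0.11248425264777892
t 0.4 shift cm [ 32.93 -32.79   3.12] rot [-3.8 29.8 14. ]
```

Call:
send_rows([
  [[-1,7.5,4,0,0,0,3],[-1,7.5,4,0,0,0,3],[-1,7.5,4,0,0,0,3],[-1,7.5,4,0,0,0,3],[0,0,0,0,0,0,3]],
])

```text
t: 0.9
ee_pos: [0.2613, -0.5968, 0.2318]
eef_rot: [[0.853, 0.122, 0.507], [0.103, -0.992, 0.066], [0.511, -0.004, -0.859]]
wrist_force: [-1.6, 0.2, 0.6]
gripper_width: 0.0302
```

```bash
python3 - <<'E'
from h import *
go([.44,-.16,.18],tool(11,30)); s=get_state(); print(s["eef_rot"],s["ee_pos"],s["gripper_width"])
E
```

```text
t 0.9 shift cm [ 17.09 -41.15  16.39] rot [ 1.8 -0.8 -3.6]
[[ 0.8532535   0.12218371  0.50698087]
 [ 0.10290673 -0.99249885  0.06600184]
 [ 0.51124228 -0.00414456 -0.85942664]] [ 0.26133299 -0.59681885  0.23176932] 0.030191501624402598
```

Call:
send_rows([
  [[0.4,-0.2,-0.7,1.7,-4.1,1.6,3],[0.4,-0.2,-0.7,1.7,-4.1,1.6,3],[0.4,-0.2,-0.7,1.7,-4.1,1.6,3],[0.4,-0.2,-0.7,1.7,-4.1,1.6,3],[0.4,-0.2,-0.7,1.7,-4.1,1.6,3]],
])

```text
t: 1.4
ee_pos: [0.3456, -0.3777, 0.206]
eef_rot: [[0.856, 0.196, 0.479], [0.176, -0.981, 0.088], [0.487, 0.009, -0.874]]
wrist_force: [1.9, 1.1, 1.4]
gripper_width: 0.0302
```

Call:
send_rows([
  [[0,0,0,1.7,-4.1,1.6,3],[0,0,0,1.7,-4.1,1.6,3],[0,0,0,1.7,-4.1,1.6,3],[0,0,0,1.7,-4.1,1.6,3],[0,0,0,0,0,0,3]],
])

```text
t: 1.9
ee_pos: [0.4092, -0.1812, 0.1838]
eef_rot: [[0.85, 0.23, 0.474], [0.212, -0.973, 0.093], [0.483, 0.021, -0.876]]
wrist_force: [-0.8, 0.1, -0.8]
gripper_width: 0.0298
```

```bash
python3 - <<'E'
from h import *
s=get_state();pose=(np.array(s["eef_rot"]),np.array(s["ee_pos"]));print(s["ee_pos"],Ro.from_matrix(pose[0].T@tool(11,30)).as_rotvec(degrees=True))
im=snapshot("wrist");cv2.imwrite("pics/w1.png",cv2.resize(im[:,:,::-1],None,fx=1.5,fy=1.5))
np.savez("w1.npz",R=pose[0],p=pose[1])
go([.44,-.16,.18],tool(11,30))
E
```

```text
[ 0.40920579 -0.1811593   0.1838071 ] [-0.09221266  1.11599871  2.61261055]
t 1.95 shift cm [ 2.86 -1.69  2.08] rot [0.1 1.  2.5]
```

View pics/w1.png

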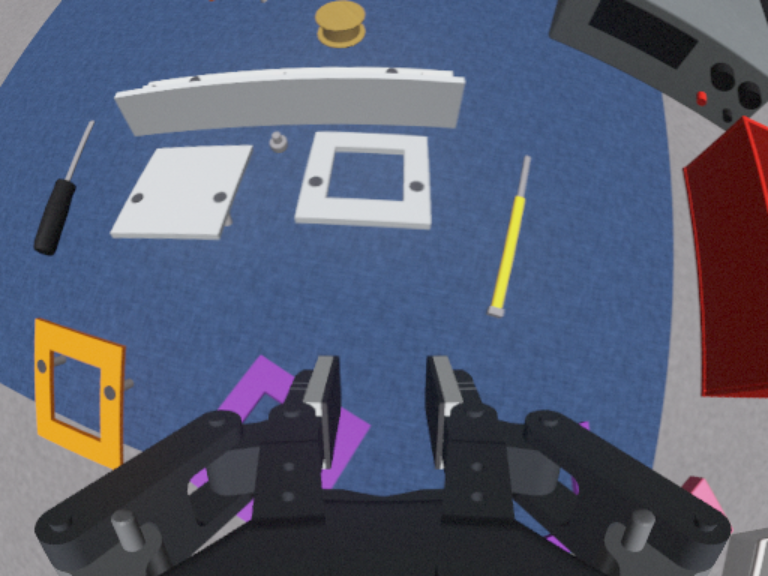

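The wrist view shows the clamp with its raised edge at (300,219)-(430,224), foot at (316,132)-(429,134) and fence foot at (137,134)-(460,127). The cover is clear to the left, and a small bolt sits at (278,141) between them.

```bash
python3 - <<'E'
from h import *
d=np.load("w1.npz");pose=(d["R"],d["p"])
W=lambda u,v,z:at_z("wrist",u/1.5,v/1.5,z,pose)
P={n:W(*q) for n,q in dict(rl=(300,219,.044),rr=(430,224,.044),fl=(316,132,.006),fr=(429,134,.006),fenL=(137,134,0),fenR=(460,127,0),bolt=(278,145,0)).items()}
for n in P: print(n,P[n].round(4))
r=(P["rl"]+P["rr"])/2;f=(P["fl"]+P["fr"])/2;v=f-r;w=P["fenL"]-P["fenR"]
yc=np.degrees(np.arctan2(v[1],v[0]));yf=np.degrees(np.arctan2(-w[0],w[1]));print(r,f,"len",np.linalg.norm(v),"clamp yaw",yc,"fence yaw",yf)
print(np.linalg.norm(P["rl"]-P["rr"]),np.linalg.norm(P["fl"]-P["fr"]),np.linalg.norm(w))
h=np.array([np.cos(np.radians(yf)),np.sin(np.radians(yf)),0]);print("gap",(P["fenR"]-f)@h, "raised->fence", (P["fenR"]-r)@h)
E
```

```text
rl [ 0.5147 -0.0967  0.044 ]
rr [ 0.5331 -0.1898  0.044 ]
fl [ 0.6165 -0.0738  0.006 ]
fr [ 0.6386 -0.1732  0.006 ]
fenL [0.5913 0.1161 0.    ]
fenR [ 0.6594 -0.1998  0.    ]
bolt [ 0.5995 -0.0415 -0.    ]
[ 0.52389394 -0.14322597  0.044     ] [ 0.62750928 -0.12349823  0.006     ] len 0.11211299586169302 clamp yaw 10.779753136960819 fence yaw 12.162407725607556
0.09486381018181035 0.10189175846539203 0.3232051377123768
gap 0.015050302512141529 raised->fence 0.12049624266782935
```

```bash
python3 - <<'E'
from h import *
go([.48,-.1525,.02],tool(12,30))
E
```

```text
t 1.95 shift cm [-1.33 -1.89 18.05] rot [0.6 1.  1.6]
```

Call:
send_rows([
  [[0.3,0.5,0.8,-0.7,-0.9,3.8,3],[0.3,0.5,0.8,-0.6,-0.9,3.8,3],[0,0,0,0,0,3.8,3],[0,0,0,0,0,3.8,3],[0,0,0,0,0,0,3]],
])

```text
t: 2.45
ee_pos: [0.4746, -0.1594, 0.0621]
eef_rot: [[0.837, 0.215, 0.504], [0.192, -0.976, 0.099], [0.513, 0.013, -0.858]]
wrist_force: [-0.3, -0.5, 0.2]
gripper_width: 0.03
```

```bash
python3 - <<'E'
from h import *
s=get_state();print(s["ee_pos"]);go([.48,-.1525,.02],tool(12,30))
E
```

```text
[ 0.47456838 -0.15939403  0.06212565]
t 2.45 shift cm [-1.58 -0.61  3.96] rot [ 0.4 -0.9  0.8]
```

Call:
send_rows([
  [[0.4,-0.9,0.8,-0.8,-0.4,2,3],[0,0,0,-0.6,-0.2,1.8,3],[0,0,0,-0.4,-0.1,0.8,3],[0,0,0,0,0,0,3]],
])

```text
t: 2.85
ee_pos: [0.4862, -0.161, 0.0281]
eef_rot: [[0.851, 0.214, 0.479], [0.184, -0.977, 0.11], [0.491, -0.006, -0.871]]
wrist_force: [-0.9, 0.5, 0.2]
gripper_width: 0.0298
```

```bash
python3 - <<'E'
from h import *
s=get_state();print(s["ee_pos"]);go([.49,-.150,.02],tool(12,30))
E
```

```text
[ 0.48618585 -0.16099744  0.02811138]
t 2.85 shift cm [ 0.13 -0.99  1.01] rot [-0.5  0.6  0.2]
```

Call:
send_rows([
  [[-0.4,0.6,0.3,0,-0.8,0.6,3],[0,0,0,0,-0.3,0.5,3],[0,0,0,0.5,0,0.3,3],[0,0,0,0.5,0,0.3,3],[0,0,0,0.5,0,0.3,3]],
])

```text
t: 3.35
ee_pos: [0.5093, -0.1514, 0.0311]
eef_rot: [[0.851, 0.209, 0.482], [0.177, -0.978, 0.11], [0.494, -0.009, -0.869]]
wrist_force: [-0.2, -0.2, 0.5]
gripper_width: 0.0301
```

```bash
python3 - <<'E'
from h import *
s=get_state();print(s["ee_pos"],s["wrist_force"]);go([.52,-.1435,.02],tool(12,30))
E
```

```text
[ 0.50926794 -0.1513923   0.03107128] [-0.18795112 -0.15198158  0.46774854]
t 3.35 shift cm [ 0.51 -0.54  1.57] rot [-0.4  0.4 -0.2]
```

Call:
send_rows([
  [[0,0,0,-0.5,-0.4,0.8,3],[0,0,0,-0.2,-0.2,0.5,3],[0,0,0,0,0,0,3]],
])

```text
t: 3.65
ee_pos: [0.511, -0.1475, 0.0227]
eef_rot: [[0.855, 0.215, 0.472], [0.18, -0.977, 0.118], [0.486, -0.016, -0.874]]
wrist_force: [0.3, 0.6, 0.7]
gripper_width: 0.0299
```

```bash
python3 - <<'E'
from h import *
s=get_state();print(s["ee_pos"],s["wrist_force"]);go([.536,-.140,.02],tool(12,30))
pose=(np.array(s["eef_rot"]),np.array(s["ee_pos"]))
im=snapshot("wrist");cv2.imwrite("pics/w2.png",cv2.resize(im[:,:,::-1],None,fx=1.5,fy=1.5))
E
```

```text
[ 0.51096231 -0.14747896  0.02274507] [0.27110419 0.5785355  0.65840345]
t 3.65 shift cm [ 2.14 -0.19  1.51] rot [-1.   0.9 -0.1]
```

View pics/w2.png

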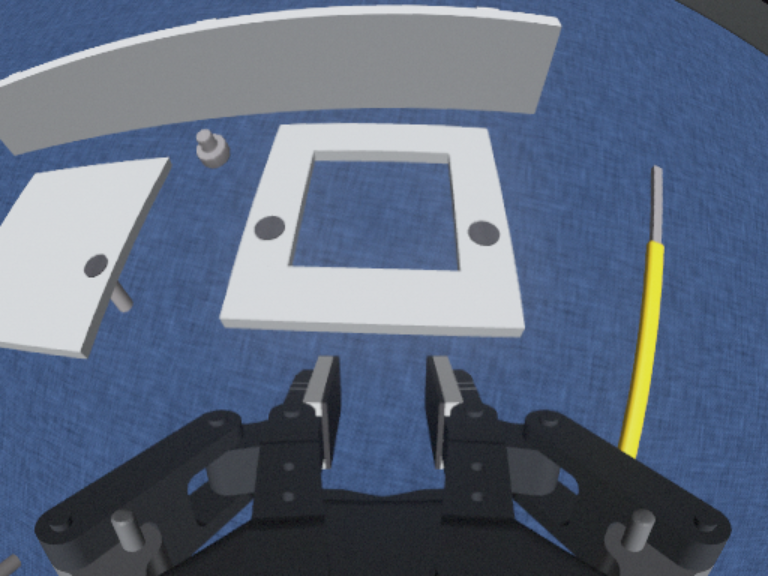

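Call:
send_rows([
  [[-0.5,0.5,0,0.4,0,0.4,3],[0,0,0,0.4,0,0.3,3],[0,0,0,0.4,0,0.3,3],[0,0,0,0,0,0,3]],
])

```text
t: 4.1
ee_pos: [0.5271, -0.1464, 0.0233]
eef_rot: [[0.854, 0.211, 0.476], [0.178, -0.977, 0.113], [0.489, -0.012, -0.872]]
wrist_force: [0.1, 0.6, -0.2]
gripper_width: 0.03
```

```bash
python3 - <<'E'
from h import *
s=get_state();print(s["ee_pos"],s["wrist_force"]);go([.545,-.139,.02],tool(12,30))
E
```

```text
[ 0.52705279 -0.14639002  0.02326951] [ 0.13624193  0.60847279 -0.15813644]
t 4.1 shift cm [ 1.5  -0.34  1.22] rot [-0.7  0.7 -0.2]
```

Call:
send_rows([
  [[0,0.4,0,0.4,-0.1,0.3,3],[0,0.2,0,0.4,-0.1,0.3,3],[0,0,0,0.4,-0.1,0.3,3],[0,0,0,0,0,0,3]],
])

```text
t: 4.5
ee_pos: [0.5413, -0.1415, 0.0232]
eef_rot: [[0.852, 0.212, 0.479], [0.177, -0.977, 0.117], [0.493, -0.015, -0.87]]
wrist_force: [-0.9, 0.1, -0.9]
gripper_width: 0.0298
```

```bash
python3 - <<'E'
from h import *
s=get_state();print(s["ee_pos"],s["wrist_force"])
im=snapshot("wrist");cv2.imwrite("pics/w3.png",cv2.resize(im[:,:,::-1],None,fx=1.5,fy=1.5))
E
```

```text
[ 0.54132707 -0.14147823  0.02324007] [-0.88489244  0.10155635 -0.88629292]
```

View pics/w3.png

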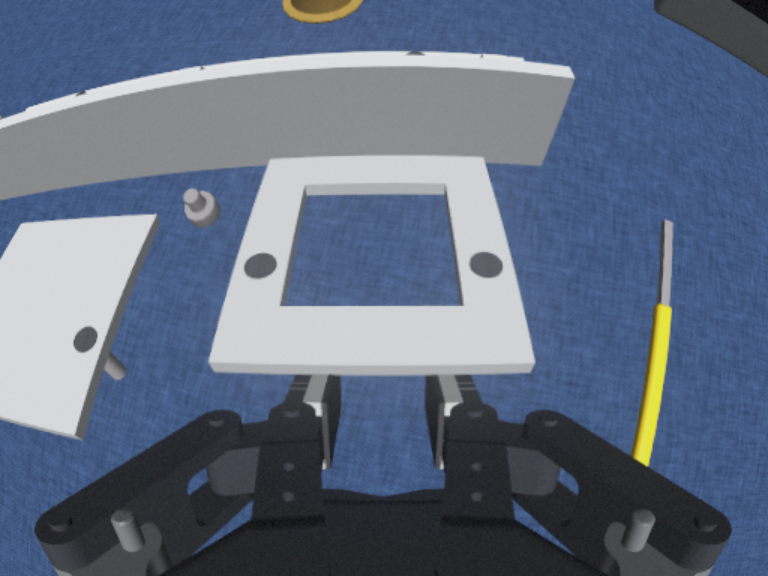

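The foot is now at the fence (row ~160) and the fingers are at the raised edge. Starting the swing along the arc.

Call:
send_rows([
  [[0,0,0,0.8,0,-0.3,3],[0,0,0,0.8,0,-0.5,3],[0,0,0,0.8,0,-0.5,3],[0,0,0,0,0,0,3]],
])

```text
t: 4.95
ee_pos: [0.5552, -0.1382, 0.0464]
eef_rot: [[0.852, 0.212, 0.478], [0.176, -0.977, 0.118], [0.492, -0.017, -0.87]]
wrist_force: [0.2, -0.2, -0.3]
gripper_width: 0.03
```

```bash
cat >> h.py <<'E'
H=np.array([np.cos(np.radians(12.16)),np.sin(np.radians(12.16)),0]);S=np.array([-H[1],H[0],0])
def st(ds=0,z=None,tilt=30):
    s=get_state();p=np.array(s["ee_pos"]);c=S@[.6275,-.1235,0]
    print("s,z",(H@p).round(4),p[2].round(4),"lat off",(S@p-c).round(4),"F",np.round([H@s["wrist_force"],S@s["wrist_force"],s["wrist_force"][2]],1),"tilt",np.degrees(np.arcsin(s["eef_rot"][2][0])).round(1))
    if z: go(H*ds+S*c+[0,0,z],tool(12.16,tilt),s)
E
python3 - <<'E'
from h import *
st(.532,.0696)
E
```

```text
s,z 0.5136 0.0464 lat off 0.0008 F [ 0.1 -0.2 -0.3] tilt 29.5
t 4.95 shift cm [ 2.74  0.05 -1.11] rot [-0.9  0.5 -0.4]
```

```bash
python3 - <<'E'
from h import *
im=snapshot("wrist");sc=snapshot("scene")
a=cv2.resize(im[:,:,::-1],None,fx=.9,fy=.9); b=cv2.resize(sc[140:250,170:350,::-1],None,fx=1.9,fy=1.9)
c=np.zeros((a.shape[0],a.shape[1]+b.shape[1],3),np.uint8);c[:,:a.shape[1]]=a;c[:b.shape[0],a.shape[1]:]=b;cv2.imwrite("pics/m4.png",c)
E
```

```text
(no output)
```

View pics/m4.png

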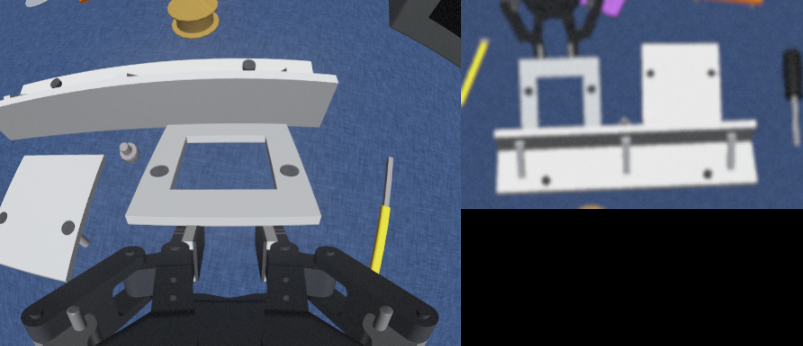

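The plate is swinging: its face is darker and steeper, the foot is at the fence, and the fingers are under the raised edge. Continuing.

Call:
send_rows([
  [[-0.4,0.2,0,0.9,0,-0.4,3],[-0.4,0.2,0,0.9,0,-0.4,3],[0,0,0,0.7,0,-0.3,3],[0,0,0,0,0,0,3]],
])

```text
t: 5.45
ee_pos: [0.5677, -0.1349, 0.0649]
eef_rot: [[0.853, 0.203, 0.482], [0.172, -0.979, 0.107], [0.493, -0.008, -0.87]]
wrist_force: [-1.4, -1.2, -1.0]
gripper_width: 0.0302
```

```bash
python3 - <<'E'
from h import *
st(.547,.0806)
E
```

```text
s,z 0.5266 0.0649 lat off 0.0015 F [-1.7 -0.9 -1. ] tilt 29.6
t 5.45 shift cm [ 2.55  0.12 -0.36] rot [-0.2  0.4 -0.7]
```

Call:
send_rows([
  [[0,0.2,-0.3,1,0.1,-0.2,3],[0,0,0,1,0,-0.2,3],[0,0,0,0.7,0,-0.1,3],[0,0,0,0,0,0,3]],
])

```text
t: 5.85
ee_pos: [0.5856, -0.1314, 0.0794]
eef_rot: [[0.853, 0.206, 0.48], [0.175, -0.978, 0.109], [0.492, -0.009, -0.87]]
wrist_force: [-1.0, -1.0, -0.6]
gripper_width: 0.0299
```

```bash
python3 - <<'E'
from h import *
st(.561,.0887,20)
E
```

```text
s,z 0.5448 0.0794 lat off 0.0011 F [-1.2 -0.7 -0.6] tilt 29.5
t 5.85 shift cm [ 1.87  0.09 -0.01] rot [-0.4 -9.5 -0.5]
```

Call:
send_rows([
  [[0,-3.2,0,0.7,0,0,3],[0,-3.2,0,0.7,0,0,3],[0,-3.2,0,0.6,0,0,3],[0,0,0,0,0,0,3]],
])

```text
t: 6.25
ee_pos: [0.598, -0.1298, 0.084]
eef_rot: [[0.926, 0.201, 0.319], [0.186, -0.979, 0.079], [0.328, -0.014, -0.944]]
wrist_force: [0.1, -0.4, 0.1]
gripper_width: 0.0298
```

```bash
python3 - <<'E'
from h import *
st(.575,.094,10)
im=snapshot("wrist");sc=snapshot("scene")
a=cv2.resize(im[:,:,::-1],None,fx=.9,fy=.9); b=cv2.resize(sc[140:250,170:350,::-1],None,fx=1.9,fy=1.9)
c=np.zeros((a.shape[0],a.shape[1]+b.shape[1],3),np.uint8);c[:,:a.shape[1]]=a;c[:b.shape[0],a.shape[1]:]=b;cv2.imwrite("pics/m5.png",c)
E
```

```text
s,z 0.5573 0.084 lat off 0.0 F [-0.  -0.5  0.1] tilt 19.2
t 6.25 shift cm [ 2.   -0.03 -0.36] rot [-0.6 -9.2 -0.7]
```

View pics/m5.png

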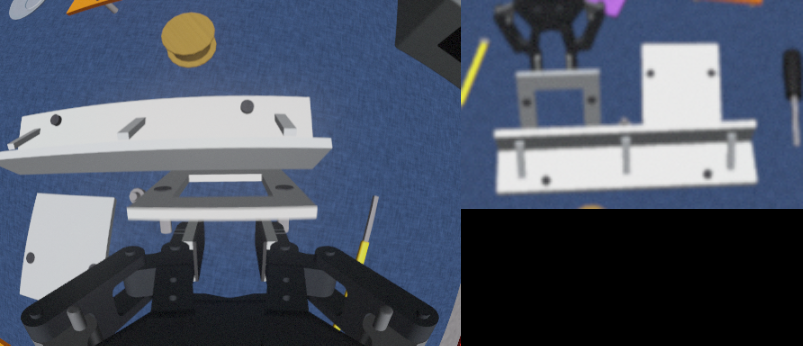

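The plate stands at about 70°, square to the fence, with the fingers behind its top bar.

Call:
send_rows([
  [[0,-3,0,0.7,0,-0.2,3],[0,-3,0,0.7,0,-0.2,3],[0,-3,0,0.7,0,-0.2,3],[0,0,0,0,0,0,3]],
])

```text
t: 6.75
ee_pos: [0.6047, -0.1282, 0.0892]
eef_rot: [[0.969, 0.192, 0.156], [0.186, -0.981, 0.057], [0.164, -0.026, -0.986]]
wrist_force: [0.8, -0.3, -0.2]
gripper_width: 0.0301
```

```bash
python3 - <<'E'
from h import *
st(.590,.0966,1)
E
```

```text
s,z 0.5642 0.0892 lat off 0.0002 F [ 0.7 -0.4 -0.2] tilt 9.4
t 6.75 shift cm [ 2.67 -0.05 -0.31] rot [-1.4 -8.5 -1.2]
```

Call:
send_rows([
  [[-0.5,-2,-0.4,0.6,0,-0.1,3],[-0.5,-2,-0.4,0.6,0,-0.1,3],[-0.4,-2,-0.4,0.6,0,-0.1,3],[0,-1,0,0.6,0,0,3],[0,0,0,0,0,0,3]],
])

```text
t: 7.25
ee_pos: [0.6181, -0.1262, 0.0891]
eef_rot: [[0.979, 0.203, 0.033], [0.203, -0.979, 0.019], [0.036, -0.012, -0.999]]
wrist_force: [0.0, 1.1, -0.2]
gripper_width: 0.0304
```

```bash
python3 - <<'E'
from h import *
st(.602,.0966,1)
im=snapshot("wrist");sc=snapshot("scene")
a=cv2.resize(im[:,:,::-1],None,fx=.9,fy=.9); b=cv2.resize(sc[140:250,170:350,::-1],None,fx=1.9,fy=1.9)
c=np.zeros((a.shape[0],a.shape[1]+b.shape[1],3),np.uint8);c[:,:a.shape[1]]=a;c[:b.shape[0],a.shape[1]:]=b;cv2.imwrite("pics/m6.png",c)
E
```

```text
s,z 0.5777 0.0891 lat off -0.0007 F [ 0.2  1.1 -0.2] tilt 2.1
t 7.25 shift cm [ 2.46 -0.09 -0.66] rot [-0.7 -1.1 -0.5]
```

View pics/m6.png

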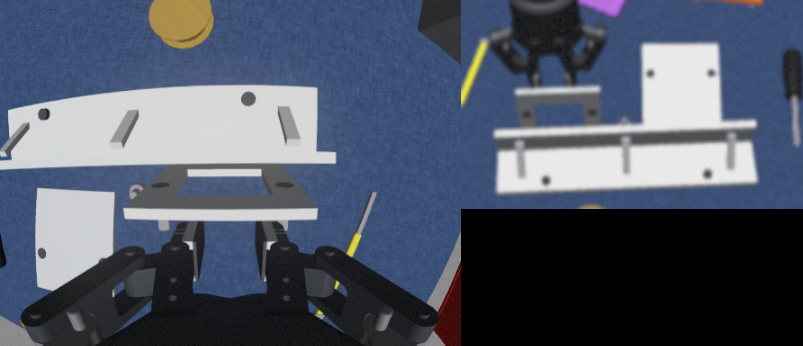

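Still leaning on the fingers at around 78°. Pushing on past vertical.

Call:
send_rows([
  [[-0.3,0,0,0.7,0,-0.2,3],[-0.3,0,0,0.7,0,-0.2,3],[0,0,0,0.6,0,-0.2,3],[0,0,0,0,0,0,3]],
])

```text
t: 7.75
ee_pos: [0.6361, -0.1238, 0.0963]
eef_rot: [[0.979, 0.199, 0.035], [0.199, -0.98, 0.009], [0.036, -0.002, -0.999]]
wrist_force: [0.2, 0.0, 0.7]
gripper_width: 0.0301
```

```bash
python3 - <<'E'
from h import *
st(.602,.0966,1)
E
```

```text
s,z 0.5957 0.0963 lat off -0.0021 F [ 0.2 -0.   0.7] tilt 2.1
t 7.75 shift cm [ 0.63 -0.22 -0.01] rot [-0.1 -1.1 -0.7]
```

Call:
send_rows([
  [[0,0,0,0.4,0,0,3],[0,0,0,0.4,0,0,3],[0,0,0,0.2,0,0,3],[0,0,0,0,0,0,3]],
])

```text
t: 8.15
ee_pos: [0.6466, -0.1215, 0.0966]
eef_rot: [[0.979, 0.199, 0.034], [0.199, -0.98, 0.009], [0.035, -0.002, -0.999]]
wrist_force: [0.2, -0.4, -0.1]
gripper_width: 0.0301
```

```bash
python3 - <<'E'
from h import *
st(.602,.0966,1)
im=snapshot("wrist");sc=snapshot("scene")
a=cv2.resize(im[:,:,::-1],None,fx=.9,fy=.9); b=cv2.resize(sc[140:250,170:350,::-1],None,fx=1.9,fy=1.9)
c=np.zeros((a.shape[0],a.shape[1]+b.shape[1],3),np.uint8);c[:,:a.shape[1]]=a;c[:b.shape[0],a.shape[1]:]=b;cv2.imwrite("pics/m7.png",c)
E
```

```text
s,z 0.6065 0.0966 lat off -0.0021 F [ 0.1 -0.4 -0.1] tilt 2.0
t 8.15 shift cm [-0.45 -0.2  -0.02] rot [-0.1 -1.  -0.7]
```

View pics/m7.png

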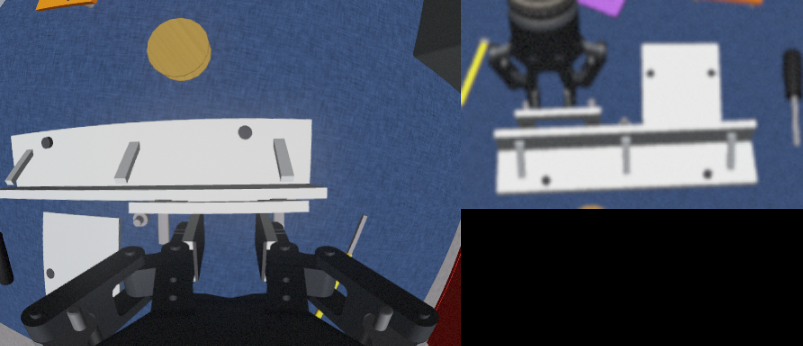

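Call:
send_rows([
  [[0,0,0,0.4,0,0,3],[0,0,0,0.3,0,0,3],[0,0,0,0.1,0,0,3],[0,0,0,0,0,0,3]],
])

```text
t: 8.65
ee_pos: [0.6543, -0.12, 0.0967]
eef_rot: [[0.979, 0.199, 0.034], [0.199, -0.98, 0.009], [0.035, -0.002, -0.999]]
wrist_force: [0.0, 0.5, -0.4]
gripper_width: 0.03
```

```bash
python3 - <<'E'
from h import *
st()
im=snapshot("wrist");sc=snapshot("scene")
a=cv2.resize(im[:,:,::-1],None,fx=.9,fy=.9); b=cv2.resize(sc[140:250,170:350,::-1],None,fx=1.9,fy=1.9)
c=np.zeros((a.shape[0],a.shape[1]+b.shape[1],3),np.uint8);c[:,:a.shape[1]]=a;c[:b.shape[0],a.shape[1]:]=b;cv2.imwrite("pics/m8.png",c)
E
```

```text
s,z 0.6144 0.0967 lat off -0.0023 F [ 0.1  0.5 -0.4] tilt 2.0
```

View pics/m8.png

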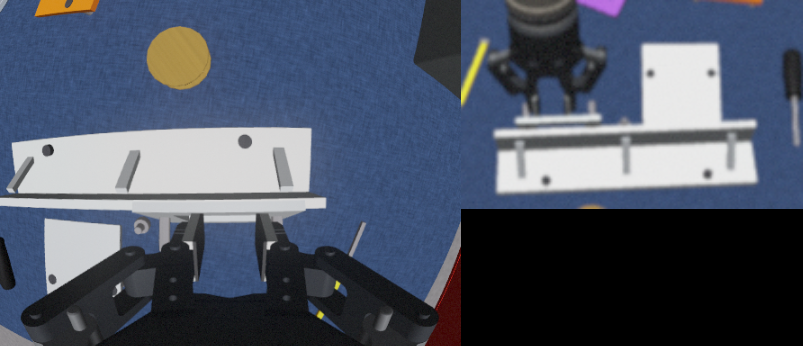

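```bash
cat > chk.py <<'E'
from h import *
st()
g=cv2.cvtColor(snapshot("scene"),cv2.COLOR_RGB2GRAY)
c=S@[.6275,-.1235,0]
for th in (86,90,94,98,100,102):
    t=np.radians(th);F=H*.5965+S*c
    row=[]
    for off in (-.035,.035):
        A=F+S*off+.110*(np.array([0,0,1])*np.sin(t)-H*np.cos(t));B=A+.006*(H*np.sin(t)+np.array([0,0,1])*np.cos(t))
        row+= [proj("scene",A).round(1),proj("scene",B).round(1)]
    print(th,*row)
print("fence top",proj("scene",H*(.6025+.0097)+S*c+[0,0,.055]).round(1))
for u in (203,208,222,236,241): print(u,g[194:216,u])
E
python3 chk.py
```

```text
s,z 0.6142 0.0967 lat off -0.0023 F [-0.7  1.  -0.3] tilt 2.0
86 [202.1 186. ] [202.1 188. ] [233.1 184.8] [233.1 186.8]
90 [202.1 188.6] [202.  190.7] [233.2 187.4] [233.2 189.6]
94 [202.  191.4] [202.  193.7] [233.2 190.2] [233.3 192.5]
98 [202.  194.4] [202.  196.8] [233.3 193.2] [233.4 195.6]
100 [202.  195.9] [202.  198.3] [233.4 194.7] [233.4 197.1]
102 [202.  197.5] [202.  199.9] [233.4 196.3] [233.5 198.8]
fence top [219.1 207.6]
203 [111 132 142 147 148 147 156 182 216 225 199 133  92 127 188 225 221 175
 120  92 102 114]
208 [ 80  81  84  80  77  84 108 162 213 222 194 129  96 139 199 224 211 158
 106  79  77  81]
222 [ 76  78  77  72  78  89 131 191 222 208 154 100 121 183 226 229 198 132
  90  79  78  78]
236 [101 101 103 101  97 115 169 216 221 186 123  91 140 201 223 211 159 105
  79  80  79  80]
241 [ 88  94  87  89  95 130 188 224 216 172 109  98 153 208 225 205 145  95
  79  75  77  77]
```

The edge sits ~5 rows lower in the scene than predicted for 100°, so I probably pushed a few mm too far and the foot may have kicked out. Backing off and rechecking.

Call:
send_rows([
  [[0,0,0,-0.3,0,0,3],[0,0,0,-0.3,0,0,3],[0,0,0,-0.4,0,0,3],[0,0,0,0,0,0,3]],
])

```text
t: 9.2
ee_pos: [0.6432, -0.1224, 0.0964]
eef_rot: [[0.98, 0.198, 0.034], [0.198, -0.98, 0.009], [0.035, -0.002, -0.999]]
wrist_force: [-0.4, 0.5, 0.3]
gripper_width: 0.0303
```

```bash
python3 chk.py | grep -v '\[2' ; python3 chk.py | tail -5
```

```text
s,z 0.603 0.0964 lat off -0.0023 F [-0.3  0.5  0.3] tilt 2.0
203 [120 143 147 156 151 153 159 184 216 224 197 133  92 126 188 224 220 177
 115  88 105 117]
208 [ 79  82  79  77  72  79 110 162 216 223 194 130  93 137 200 224 213 158
 105  79  79  84]
222 [ 79  78  78  75  76  88 133 193 222 208 152 103 120 185 227 230 200 132
  86  79  78  79]
236 [101 105 103 101  94 115 168 216 222 186 120  91 143 200 224 212 162 104
  81  81  79  75]
241 [ 86  89  90  87  95 131 188 223 219 171 109  97 155 209 223 208 146  93
  79  78  78  82]
  87  79  79  78]
236 [100 102 105  96  96 117 167 214 222 190 123  90 141 200 224 210 161 104
  78  77  79  80]
241 [ 87  88  88  91  99 130 188 225 218 170 111  97 151 208 225 202 146  96
  80  75  78  82]
```

Call:
send_rows([
  [[0,0,0,-2,0,0,3],[0,7,0,-3,0,0,3],[0,8,0,-3,0,-1,3],[0,8,0,-3,0,-1,3],[0,8,0,-2,0,0,3]],
])

```text
t: 9.8
ee_pos: [0.5432, -0.1361, 0.0963]
eef_rot: [[0.866, 0.22, 0.449], [0.187, -0.975, 0.118], [0.464, -0.018, -0.886]]
wrist_force: [1.4, -0.1, -0.7]
gripper_width: 0.03
```

Call:
send_rows([
  [[0,0,0,0,0,0,3]],
])

```text
t: 9.9
ee_pos: [0.5393, -0.1378, 0.0951]
eef_rot: [[0.868, 0.214, 0.447], [0.18, -0.977, 0.117], [0.462, -0.021, -0.887]]
wrist_force: [-0.7, -0.5, -0.5]
gripper_width: 0.0299
```

```bash
python3 - <<'E'
from h import *
st()
s=get_state();np.savez("w9.npz",R=s["eef_rot"],p=s["ee_pos"])
im=snapshot("wrist");cv2.imwrite("pics/w9.png",im[:,:,::-1]);t=snapshot("top");cv2.imwrite("pics/t9.png",t[:,:,::-1]);sc=snapshot("scene")
a=cv2.resize(im[:300,:,::-1],None,fx=1.5,fy=1.2);a=cv2.resize(im[0:256,60:460,::-1],None,fx=2,fy=2)
b=cv2.resize(t[150:215,185:310,::-1],None,fx=3,fy=3);d=cv2.resize(sc[170:255,180:335,::-1],None,fx=2.4,fy=2.4)
c=np.zeros((600,800,3),np.uint8)
a=cv2.resize(im[0:270,60:460,::-1],None,fx=1.48,fy=1.48);c[:a.shape[0],:a.shape[1]]=a
c[405:600,0:375]=b;c[400:600,380:752]=d[:200]
cv2.imwrite("pics/m9.png",c)
E
```

```text
s,z 0.4981 0.0951 lat off 0.0046 F [-0.8 -0.3 -0.5] tilt 27.5
```

View pics/m9.png

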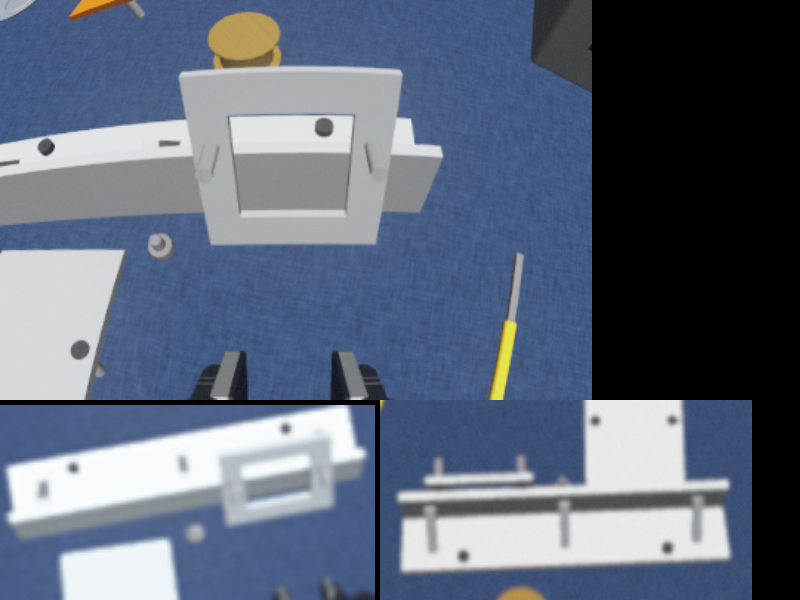

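The plate stands on the fence, but its foot (row 244) is in front of the fence foot (row ~212), so it isn't flat. Measuring the foot gap.

```bash
python3 - <<'E'
from h import *
d=np.load("w9.npz");pose=(d["R"],d["p"])
W=lambda u,v,z:at_z("wrist",60+u/1.48,v/1.48,z,pose)
for q in ((211,244,0),(376,244,0),(0,224,0),(420,212,0)):
    p=W(*q);print(q,"s",(H@p).round(4),"lat",(S@p).round(4))
for th in (100,105,110,115):
    t=np.radians(th)
    for fs in (.5965,.590,.585,.58,.575): 
        pr=[proj("wrist",H*fs+S*(-.253)+L*(np.array([0,0,1])*np.sin(t)-H*np.cos(t)),pose) for L in(0,.11)]
        print(th,fs,[((q-[60,0])*1.48).round(0) for q in pr])
c=S@[.6275,-.1235,0];print(c)
E
```

```text
(211, 244, 0) s 0.5791 lat -0.1978
(376, 244, 0) s 0.5788 lat -0.2989
(0, 224, 0) s 0.6013 lat -0.0319
(420, 212, 0) s 0.601 lat -0.329
100 0.5965 [array([301., 217.]), array([302.,  77.])]
100 0.59 [array([301., 226.]), array([302.,  89.])]
100 0.585 [array([301., 234.]), array([302.,  98.])]
100 0.58 [array([301., 242.]), array([302., 108.])]
100 0.575 [array([301., 250.]), array([302., 118.])]
105 0.5965 [array([301., 217.]), array([302.,  64.])]
105 0.59 [array([301., 226.]), array([302.,  75.])]
105 0.585 [array([301., 234.]), array([302.,  84.])]
105 0.58 [array([301., 242.]), array([302.,  93.])]
105 0.575 [array([301., 250.]), array([302., 102.])]
110 0.5965 [array([301., 217.]), array([301.,  54.])]
110 0.59 [array([301., 226.]), array([301.,  64.])]
110 0.585 [array([301., 234.]), array([302.,  72.])]
110 0.58 [array([301., 242.]), array([302.,  81.])]
110 0.575 [array([301., 250.]), array([302.,  90.])]
115 0.5965 [array([301., 217.]), array([301.,  46.])]
115 0.59 [array([301., 226.]), array([301.,  56.])]
115 0.585 [array([301., 234.]), array([301.,  63.])]
115 0.58 [array([301., 242.]), array([301.,  71.])]
115 0.575 [array([301., 250.]), array([302.,  80.])]
-0.25290714723970464
```

```bash
python3 - <<'E'
from h import *
s=get_state()
go(H*.535+S*-.2485+[0,0,.012],tool(12.16,20))
E
```

```text
t 10.05 shift cm [-1.19  0.21  8.99] rot [-1.1 -7.7  0.1]
```

Call:
send_rows([
  [[-0.5,3,0,-0.9,0.1,4,3],[-0.5,2.5,0,-0.6,0.1,3,3],[0,0,0,-0.2,0,1.5,3],[0,0,0,0,0,0,3]],
])

```text
t: 10.45
ee_pos: [0.5782, -0.1271, 0.0426]
eef_rot: [[0.824, 0.236, 0.515], [0.198, -0.972, 0.129], [0.531, -0.005, -0.848]]
wrist_force: [-0.4, 0.1, -0.9]
gripper_width: 0.0299
```

```bash
python3 - <<'E'
from h import *
st()
go(H*.55+S*-.2485+[0,0,.006],tool(12.16,33))
E
```

```text
s,z 0.5385 0.0426 lat off 0.0069 F [-0.3  0.2 -0.9] tilt 32.0
t 10.45 shift cm [-0.97  0.29  3.71] rot [-1.   1.   1.1]
```

Call:
send_rows([
  [[-0.5,0.5,0.5,-0.4,0.2,1.5,3],[-0.4,0.4,0.5,-0.5,0.1,1.2,3],[0,0,0,-0.2,0,0.5,3],[0,0,0,0,0,0,3]],
])

```text
t: 10.85
ee_pos: [0.5977, -0.1359, 0.0267]
eef_rot: [[0.832, 0.224, 0.508], [0.183, -0.975, 0.13], [0.524, -0.015, -0.851]]
wrist_force: [0.1, 0.5, 0.2]
gripper_width: 0.03
```

```bash
python3 - <<'E'
from h import *
st()
go(H*.57+S*-.2485+[0,0,.006],tool(12.16,33))
E
```

```text
s,z 0.5557 0.0267 lat off -0.0059 F [0.2 0.4 0.2] tilt 31.6
t 10.85 shift cm [ 0.14 -0.98  2.53] rot [-1.1  1.4  0.2]
```

Call:
send_rows([
  [[-0.5,0.5,0,-0.6,-0.5,0.9,3],[-0.5,0.5,0,-0.5,-0.4,0.8,3],[0,0,0,-0.1,-0.1,0.2,3],[0,0,0,0,0,0,3]],
])

```text
t: 11.25
ee_pos: [0.6009, -0.1328, 0.0204]
eef_rot: [[0.836, 0.226, 0.5], [0.186, -0.974, 0.13], [0.517, -0.016, -0.856]]
wrist_force: [0.2, -0.2, -0.1]
gripper_width: 0.0301
```

```bash
python3 - <<'E'
from h import *
st()
go(H*.57+S*-.2485+[0,0,.006],tool(12.16,33))
E
```

```text
s,z 0.5594 0.0204 lat off -0.0035 F [ 0.2 -0.3 -0.1] tilt 31.1
t 11.25 shift cm [ 0.17 -0.75  1.79] rot [-1.3  1.9  0.3]
```

Call:
send_rows([
  [[-0.5,0.8,0,-0.6,-0.6,1,3],[-0.5,0.8,0,-0.5,-0.5,0.8,3],[0,0.3,0,-0.4,-0.1,0.4,3],[0,0,0,0,0,0,3]],
])

```text
t: 11.65
ee_pos: [0.6038, -0.1311, 0.0142]
eef_rot: [[0.837, 0.231, 0.496], [0.186, -0.973, 0.139], [0.515, -0.025, -0.857]]
wrist_force: [-0.7, 1.1, 0.6]
gripper_width: 0.0298
```

```bash
python3 - <<'E'
from h import *
st()
go(H*.57+S*-.2485+[0,0,.006],tool(12.16,33))
E
```

```text
s,z 0.5627 0.0142 lat off -0.0024 F [-0.4  1.2  0.6] tilt 31.0
t 11.65 shift cm [ 0.21 -0.65  1.1 ] rot [-1.8  2.   0.3]
```

Call:
send_rows([
  [[-0.8,1,0,-0.8,-0.7,1.1,3],[-0.8,1,0,-0.6,-0.5,0.8,3],[0,0,0,0,0,0,3]],
])

```text
t: 11.95
ee_pos: [0.6066, -0.1305, 0.0119]
eef_rot: [[0.838, 0.23, 0.494], [0.185, -0.973, 0.139], [0.513, -0.025, -0.858]]
wrist_force: [0.2, 0.3, 0.0]
gripper_width: 0.0298
```

```bash
python3 - <<'E'
from h import *
st()
go(H*.58+S*-.2485+[0,0,.006],tool(12.16,32))
E
```

```text
s,z 0.5655 0.0119 lat off -0.0025 F [0.3 0.2 0. ] tilt 30.9
t 11.95 shift cm [ 0.94 -0.64  1.27] rot [-1.8  1.2  0.2]
```

```bash
python3 - <<'E'
from h import *
s=get_state();print(np.round(s["joint_pos"],1),np.round(s["joint_velocities"],1),np.round(s["effort"],1))
E
```

```text
[ 23.2  27.7  -7.6 123.3 -78.   13.   14.9] [-0.1  0.1  0.   0.2 -0.   0.  -0. ] [  0.  -41.3  -0.9 -15.   -0.5   0.6  -0. ]
```

Joints 5 and 6 are at their limits at this steep tilt, so I'm reducing the tilt to about 23° before pushing the foot in.

Call:
send_rows([
  [[-0.6,-3,0,0,-0.3,0,3],[-0.6,-3,0,0,-0.3,0,3],[-0.5,-2,0,0,0,0,3],[0,0,0,0,0,0,3]],
])

```text
t: 12.35
ee_pos: [0.6038, -0.1276, 0.0115]
eef_rot: [[0.901, 0.212, 0.378], [0.195, -0.977, 0.082], [0.386, -0.0, -0.922]]
wrist_force: [0.7, -0.1, 0.3]
gripper_width: 0.0298
```

```bash
python3 - <<'E'
from h import *
st()
go(H*.57+S*-.2485+[0,0,.006],tool(12.16,24))
s=get_state();print(np.round(s["joint_pos"],1))
E
```

```text
s,z 0.5634 0.0115 lat off 0.0009 F [ 0.7 -0.3  0.3] tilt 22.7
t 12.35 shift cm [ 0.4  -0.35  0.76] rot [-0.   1.3  0. ]
[  1.9  27.9  13.7 120.  -54.4  19.5 -15.1]
```

Call:
send_rows([
  [[0,0,0,0,-0.3,0.5,3],[0,0,0,0.2,-0.1,0.2,3],[0,0,0,0,0,0,3]],
])

```text
t: 12.65
ee_pos: [0.6069, -0.1218, 0.0048]
eef_rot: [[0.901, 0.212, 0.378], [0.195, -0.977, 0.084], [0.387, -0.002, -0.922]]
wrist_force: [-1.0, -0.2, -0.2]
gripper_width: 0.0298
```

```bash
python3 - <<'E'
from h import *
st()
go(H*.585+S*-.2485+[0,0,.006],tool(12.16,23))
E
```

```text
s,z 0.5676 0.0048 lat off 0.006 F [-1.1  0.  -0.2] tilt 22.8
t 12.65 shift cm [1.65 0.17 0.56] rot [-0.1  0.2  0. ]
```

Now push the foot in gently.

Call:
send_rows([
  [[0,0,0,0.5,0.1,0.15,3],[0,0,0,0.5,0.1,0.15,3],[0,0,0,0.4,0,0.15,3],[0,0,0,0,0,0,3]],
])

```text
t: 13.05
ee_pos: [0.6207, -0.1221, 0.0049]
eef_rot: [[0.903, 0.209, 0.376], [0.191, -0.978, 0.084], [0.385, -0.004, -0.923]]
wrist_force: [-0.3, -0.7, 0.2]
gripper_width: 0.0299
```

```bash
cat > foot.py <<'E'
from h import *
st()
s=get_state();pose=(np.array(s["eef_rot"]),np.array(s["ee_pos"]))
g=cv2.cvtColor(snapshot("scene"),cv2.COLOR_RGB2GRAY)
for u in (208,222,236): print(u,g[190:212,u])
for n in (100,104,108,112):
    t=np.radians(n);fs=.5965-.055*(np.tan(np.radians(n-90))-np.tan(np.radians(10)))
    A=H*fs+S*-.2485+.11*(np.array([0,0,1])*np.sin(t)-H*np.cos(t));print(n,round(fs,4),proj("scene",A).round(1))
E
python3 foot.py
```

```text
s,z 0.5811 0.0049 lat off 0.0028 F [-0.4 -0.6  0.2] tilt 22.7
208 [ 59  53  46  42  42  41  54  88 146 200 221 195 130  80  69  71  92 143
 205 223 209 159]
222 [ 81  79  78  79  79  77  79 123 187 223 209 156 101  78  73  82 122 188
 226 230 200 132]
236 [ 50  50  70  88 101 109 126 164 211 223 197 131  79  71  67  90 143 200
 226 214 159 106]
100 0.5965 [219.7 195.2]
104 0.5925 [219.7 196.9]
108 0.5883 [219.8 198.7]
112 0.584 [219.8 200.4]
```

The top edge is rising as intended. Continuing.

Call:
send_rows([
  [[0,0,0,0.4,0,0.15,3],[0,0,0,0.3,0,0.15,3],[0,0,0,0,0,0,3]],
])

```text
t: 13.4
ee_pos: [0.6278, -0.121, 0.0045]
eef_rot: [[0.903, 0.208, 0.375], [0.191, -0.978, 0.084], [0.384, -0.004, -0.923]]
wrist_force: [-0.5, 0.0, 0.3]
gripper_width: 0.0301
```

```bash
python3 foot.py
```

```text
s,z 0.5882 0.0045 lat off 0.0024 F [-0.4  0.1  0.3] tilt 22.6
208 [ 73  67  60  66 112 183 222 208 158 104  78  79  80  75  70  77  91 145
 201 225 213 155]
222 [ 81  79  85  95 147 203 223 198 137  86  81  83  77  83  80  84 122 188
 226 228 200 132]
236 [ 57  73  93 133 191 222 209 158 106  82  83  80  81  72  72  94 153 207
 226 213 161 102]
100 0.5965 [219.7 195.2]
104 0.5925 [219.7 196.9]
108 0.5883 [219.8 198.7]
112 0.584 [219.8 200.4]
```

Call:
send_rows([
  [[0,0,0,0.2,0,0.1,3],[0,0,0,0.2,0,0.1,3]],
])

```text
t: 13.65
ee_pos: [0.6282, -0.121, 0.004]
eef_rot: [[0.905, 0.208, 0.37], [0.189, -0.978, 0.085], [0.38, -0.007, -0.925]]
wrist_force: [-12.5, -0.9, 14.7]
gripper_width: 0.0303
```

```bash
python3 foot.py
```

```text
s,z 0.5886 0.004 lat off 0.0023 F [-12.4   1.8  14.7] tilt 22.3
208 [ 72  68  65  61 112 181 224 211 159 105  78  79  75  71  73  74  96 147
 202 224 208 159]
222 [ 77  77  81  96 147 203 222 193 129  83  75  79  78  79  77  83 122 189
 228 229 201 129]
236 [ 59  75  91 131 189 222 208 151 101  80  81  80  77  68  69  96 152 206
 225 210 160 100]
100 0.5965 [219.7 195.2]
104 0.5925 [219.7 196.9]
108 0.5883 [219.8 198.7]
112 0.584 [219.8 200.4]
```

Hard stop at the fence (12 N) and the plate didn't move. Backing away.

Call:
send_rows([
  [[0,0,0,-0.4,0,-0.15,3],[0,0,0,-1,0,-0.5,3],[0,0,0,-3,0,-1.5,3],[0,0,0,-4,0,-2,3],[0,0,0,-3,0,-3,3]],
])

```text
t: 14.2
ee_pos: [0.4995, -0.1474, 0.0274]
eef_rot: [[0.902, 0.214, 0.375], [0.196, -0.977, 0.086], [0.384, -0.004, -0.923]]
wrist_force: [-0.7, -0.7, 0.7]
gripper_width: 0.0302
```

Call:
send_rows([
  [[0,0,0,-1,0,-4,3],[0,0,0,-1,0,-4,3],[0,0,0,0,0,0,3]],
])

```text
t: 14.5
ee_pos: [0.4433, -0.1605, 0.0953]
eef_rot: [[0.904, 0.206, 0.374], [0.187, -0.979, 0.085], [0.384, -0.007, -0.923]]
wrist_force: [1.1, -0.7, -0.4]
gripper_width: 0.0301
```

```bash
python3 foot.py; python3 - <<'E'
from h import *
s=get_state();pose=(np.array(s["eef_rot"]),np.array(s["ee_pos"]))
im=snapshot("wrist");t=snapshot("top")
c=np.zeros((600,800,3),np.uint8)
a=cv2.resize(im[0:270,60:460,::-1],None,fx=1.48,fy=1.48);c[:a.shape[0],:a.shape[1]]=a
c[405:600,0:375]=cv2.resize(t[150:215,185:310,::-1],None,fx=3,fy=3)
cv2.imwrite("pics/m10.png",c)
# column intensity at clamp centre, predicted rows
P=lambda s_,l,z:proj("wrist",H*s_+S*l+[0,0,z],pose).round(1)
print("foot pred flat",P(.5965,-.2485,0),"fence foot beside",P(.6025,-.19,0),P(.6025,-.31,0),"top",P(.6155,-.2485,.109))
r=outline_of("clamp_raised","wrist")
for d in r[:3]: print(d["score"],np.round(d["bbox"]))
g=cv2.cvtColor(im,cv2.COLOR_RGB2GRAY);q=P(.5965,-.2485,0);print(g[int(q[1])-14:int(q[1])+12,int(q[0])])
q=P(.6025,-.312,0);print(q,g[int(q[1])-10:int(q[1])+10,int(q[0])])
E
```

```text
s,z 0.3995 0.0953 lat off 0.0026 F [ 0.9 -0.9 -0.4] tilt 22.6
208 [ 75  73  73  80 120 183 223 214 159 106  80  77  79  76  71  73  96 147
 206 222 208 156]
222 [ 81  80  75  99 148 201 223 198 132  87  77  81  79  81  78  81 123 187
 227 229 202 133]
236 [ 78  86 107 140 189 222 208 155 102  78  77  80  79  73  68  97 150 206
 226 213 157 103]
100 0.5965 [219.7 195.2]
104 0.5925 [219.7 196.9]
108 0.5883 [219.8 198.7]
112 0.584 [219.8 200.4]
foot pred flat [254.7  46. ] fence foot beside [198.   43.7] [314.4  43.1] top [253.5 -50.9]
0.77 [ 33. 290.  64.  99.]
0.7 [256.  26. 116.  51.]
0.63 [196. 294. 141.  70.]
[153 134 134 133 131 133 133 132 131 134 131 131 132 133 133 129 104  91
  89  86  89  91  93  93  90  94]
[316.2  43.2] [133 131 132 133 131 133 130 133 130 131 129 122  94  86  86  83  89  92
  88  86]
```

```bash
python3 - <<'E'
from h import *
snapshot("top");print([(round(d["score"],2),np.round(d["bbox"])) for d in recognise("cover_raised","top")][:2])
print(get_state()["t"],close_job())
E
```

```text
[(0.65, array([228., 219.,  36.,  39.])), (0.34, array([279., 174.,  41.,  22.]))]
the job is handed in; nothing more can be done
14.8 None
```

The window clamp now stands upright, leaning back against the fence, and the job was handed in at about 14.8 s. I slid the clamp to the fence and swung it up with the half-open fingers behind its raised edge.

**What went wrong:** I overpushed a few millimetres near the end. The plate rocked over the fence's top edge, and its foot slid back about 17 mm. I then pushed the foot in low until it stopped hard against the fence, at about 12 N forward and 15 N vertical, and backed the arm away.

**Last checks:**
- **Lean:** the top edge in the scene camera is where a 100° lean predicts it, once a 1.3-row camera offset seen on the fence is allowed for. It is parallel to the fence.
- **Foot:** the wrist camera puts the foot edge within about 1 px of flat against the fence.
- **Stability:** the plate did not move when the arm withdrew.
- **Cover plate:** it was detected at (228,219) in the top view, against (227,216) at the start. That is within detector noise, and the arm never went near it.

I had used all 12 picture views, so these final checks rest on pixel measurements and not on a viewed picture.

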